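# Hold the spring clip gaping over the green-banded order card

## Robot

A 6-joint arm with a two-finger parallel gripper is mounted at the origin on the work surface. World frame = base frame: x ahead of the robot, y to its left, z up, the work surface at z = 0. Lengths are in mm, angles in rad, forces in N, time in s.
With the tool pointing down it reaches from about 300 to 750 mm from the base axis. Payload 8.5 kg.
Tool frame: the origin (TCP) lies midway between the tips of the shut fingers; the grasp point (between the pads) lies 19 mm behind it (hold_point_z is the distance from the TCP to the grasp point, in mm); z points along the fingers, y is the line along which they close (so a half turn about z gives the same grasp; the last joint's range is limited). The gripper opens to 88 mm and grips with 3 to 60 N. Pads are 18 mm wide; open, the fingers measure 123 mm over their backs; the gripper's body (75 mm by 187 mm) begins 45 mm behind the grasp point.
Start: joints at [-1.426, 0.381, 1.297, -0, 1.464, -0.215], TCP at [193.641, -514.765, 238.748] pointing down, gripper open.
Joint ranges: [-3.11, 3.11], [-0.89, 2.33], [0.22, 2.48], [-1.42, 4.56], [0.17, 2.85], [-2.88, 2.88]. Speed limits (rad/s): [2.39, 2.39, 3.14, 3.14, 3.14, 3.14].

## Interface

Orientations are given as a unit quaternion [x, y, z, w].
In Python, from station import * gives the robot as it stands.
- The arm moves only by the tool step_arm, never from a script. Its argument "rows" is a list of rows, each a list of 7 numbers: the turn, a rotation vector about the tool's x, y, z in units of 10 degrees (1.0 is 10 degrees), then the shift along the tool's x, y, z in units of 60 mm (1.0 is 60 mm), then the opening in per cent of the stroke, from 0 (shut) to 100 (fully open). In form: [[wx, wy, wz, dx, dy, dz, gripper], ...]. A call has 1 to 20 rows; each row shifts and turns the commanded pose from where the row before left it, along the tool's axes as they then stand; what a row does not reach is not made up. A row lasts 1/8 s, in which the tool goes at most 62.5 mm and 10.7 degrees, less where a joint would pass 70% of its speed; a pose out of reach is approached as far as the arm can. A call is refused whole if a number of a shift passes 1 or a number of a turn 1, either way. A call with a gripper value outside its range is refused whole. The fingers move at their own pace and stop on an object; the grip force is fixed at half the most. Time passes only in rows, so rows that do not move let the fingers close. It gives the time, the measured TCP pose, the force, the opening and the grip force at its end, in the units of the state.
- observe(): the state, without advancing time (a new reading comes with each control period).
- capture(name): name is "side" or "top" or "wrist"; returns a dict with "img" (420x560x3 uint8, red, green, blue), "fovy" (degrees; the focal length in pixels is half the picture's height over the tangent of half this angle, whatever the lens; pixels are square), "cx", "cy" (the principal point, pixels), "position" and "attitude" of the camera in the world; the wrist camera has in their place "T_tool_cam" (4x4, takes a point from camera to tool coordinates, whose origin is the TCP and whose axes are the flange's). Camera axes: x right, y up, looking along -z (the intrinsics and any distortion apply to the point x, -y, -z); pixel columns grow to the right and rows downward; lengths in mm; the calibration is good to about 2 mm. The wrist camera is an equidistant fisheye: a pixel r from the principal point sees the ray r / f radians off the axis. A picture is of the moment at which its call begins: read the wrist's pose just before it. There is no depth.
- close_job(): hands the job in; it is judged then, once.
The state is a dict: "time": time; "joints": joint angles; "qd": joint speeds; "joint_torque": joint torques, N m; "position": TCP position; "eef_rot": TCP orientation; "contact_force": force on the tool from outside, world axes, zero at the start; "ft_torque": the same for the moment, N m; "gripper_width": finger opening in mm; "grip_force": force on a finger pad.
Only numpy, scipy, OpenCV 4.12 (cv2) and the standard library are available. Lean on these libraries where they do the work, as an engineer would, in place of code of your own. Each camera call takes 0.05 s, during which the arm holds its last target. There are 200 camera calls.

## Task

Take the red spring clip off its wooden rest by squeezing its two tails together, and bring its wide-open jaws down from above over the middle of the top edge of the order card with the green band, so that a new slip could be tucked in beside the card. Finish while still holding: the tails stay squeezed, the jaws gape with the card's edge between them and a clear gap on both sides, and neither clip nor gripper touches the card. Do not shift the card stands or knock the teapot, sugar jar, glasses or tongs.

Things in the scene. Friction and masses are not known exactly. Their poses are not given: they have to be found in the camera images.
- clip: Red spring clip with steel coil, 60 g, 77 mm tall, 34 mm wide, standing tails up, jaws down, biting the fin of its rest. Origin on the hinge pin, 51 mm above the table at the start; frame of the -x arm, which tips by about half of the opening. At the start z is up, y along the pin (width), x the way the jaws open and the tails are squeezed. Jaws reach 41 mm below the pin, free between up to 6 mm below it.
- clip_tails (a point): Point midway between the two tails, 24 mm above the hinge pin: where to squeeze, along the clip's x. The tails are flat plates 30 mm wide (along y) rising from 4 to 36 mm above the pin; at rest they splay, about 43 mm over their outsides at the top and 25 mm at their feet; fully squeezed they are parallel, 23 mm over their outsides.
- clip_arm (a joint): Opening angle of the clip in rad: 0 with the jaws 3 mm apart as on the fin, grows as the tails are squeezed, -0.07 jaws shut, stop at 0.56 (fully open, jaws 25 mm apart between the lips). The spring takes about 3 N at the tails to start opening and about 9 N at the stop; let go, it snaps shut.
- lip_a (a point): Lower inner edge, mid-width, of the jaw lip of the arm on the clip's -x side: 41 mm below the hinge pin when at rest, 39 mm when fully open. The lip is 5 mm thick outwards from here.
- lip_b (a point): The same point on the other jaw, on the clip's +x side. The card must lie between lip_a and lip_b.
- rest: Fixed wooden rest, base 80 x 90 x 10 mm with an upright aluminium fin 3 mm thick, 52 mm wide and 16 mm high above the base (top 26 mm above the table) that the clip bites. Origin at the centre of its underside, y along the fin, z up.
- green_card: The card stand to use: white card with a green band along its top, standing upright in a wooden foot (60 x 100 x 22 mm), loose, 0.45 kg. Origin at the centre of its underside. The card is 3 mm thick along x, 90 mm wide along y, and its top edge is 130 mm above the table.
- green_card_top (a point): Middle of the top edge of the green-banded card; x is square to the card face, y runs along the edge, z up.
- blue_card: The other card stand, same size but with a blue band: leave alone. Origin at the centre of its underside.
- teapot: Steel teapot, 136 mm wide body, 129 mm tall. Leave alone. Origin at the centre of its underside.
- sugar_jar: White ceramic sugar jar with blue stripe and hinged lid, 92 mm across, 104 mm tall with its knob. Leave alone. Origin at the centre of its underside.
- glass_left: Green glass on the robot's left, 72 mm across, 95 mm tall. Leave alone. Origin at the centre of its underside.
- glass_right: Green glass on the robot's right, same size. Leave alone. Origin at the centre of its underside.
- tongs: Stainless clip tongs lying flat, about 220 mm long along x. Leave alone. Origin at mid-length on the underside.
Things that resemble listed ones, but are neither listed nor needed, are in the scene too. Of the things like the rest, leave any that is blue; of the rest the smaller one is meant.

How it is judged (in metres and radians):
On the way:
1. the clip, squeezed open in the fingers, is lifted clear off the rest's fin (z of clip in the frame of rest above 0.085 m and value of joint clip_arm above 0.2 rad and contact force between the fingers and clip above 2 N), for 0.2 s.
At the end, for the whole second after the job is handed in: Fingers hold the clip (over 2 N), open over 0.40 rad and still; its lips are on either side of the green-banded card, each over 4 mm from its mid-plane, 8-36 mm below its top edge, within 28 mm of mid-edge; nothing touches that stand (0.3 N), upright within 0.08 rad and within 15 mm of its start (value of joint clip_arm above 0.4 rad and ((x of lip_a in the frame of green_card_top below -0.004 m and x of lip_b in the frame of green_card_top above 0.004 m) or (x of lip_a in the frame of green_card_top above 0.004 m and x of lip_b in the frame of green_card_top below -0.004 m)) and z of lip_a in the frame of green_card_top between -0.036 and -0.008 m and y of lip_a in the frame of green_card_top between -0.028 and 0.028 m and z of lip_b in the frame of green_card_top between -0.036 and -0.008 m and y of lip_b in the frame of green_card_top between -0.028 and 0.028 m and contact force between the fingers and clip above 2 N and contact force between each of clip, the arm, the fingers and green_card below 0.3 N and linear speed of clip below 0.03 m/s and angle between green_card's own z axis and vertical below 0.08 rad and distance of green_card from where it was at the start of the episode below 0.015 m); the arm keeps its last pose, push and grip.
It fails at once if the blue-banded card stand moved more than 20 mm (distance of blue_card from where it was at the start of the episode above 0.02 m).
It fails at once if teapot, sugar jar, a glass or the tongs moved more than 20 mm (distance of any of teapot, sugar_jar, glass_left, glass_right, tongs from where it was at the start of the episode above 0.02 m).
It fails at once if the green-banded card stand shoved more than 20 mm or tipped (distance of green_card from where it was at the start of the episode above 0.02 m or angle between green_card's own z axis and vertical above 0.25 rad).
It also fails if it takes over 32 s, if anything falls off the work surface, if the arm or the gripper's body presses on something with over 40 N, if the wrist force passes 120 N, or if a joint passes its speed limit or range.

## Working session

There is one attempt and no reset: what is moved stays moved. The work goes in short steps, Python scripts to look and compute and a tool call to move; the robot and the scene stay as the last step left them, time stands still between calls to the robot, and variables do not carry over. Pictures are saved under pics/ and viewed, at most 10 in all, crops included, and the job is handed in when it is done.

Besides the shell and the picture viewer there is one more tool, called after "Call:" as a command line: name --pt "numbers of a row" for each row, then --argument value for the rest. step_arm: Moves the arm, as the interface text tells. Its arguments: {"type":"object","properties":{"rows":{"type":"array"}},"required":["rows"]}

```bash
mkdir -p pics; ls; python3 - <<'E'
from station import *
import cv2, pickle
print(observe())
for n in ("top","side"):
    c=capture(n); pickle.dump(c,open(n+".pkl","wb")); cv2.imwrite(f"pics/{n}0.png",cv2.resize(c["img"][...,::-1],(800,600),interpolation=cv2.INTER_CUBIC))
    print({k:v for k,v in c.items() if k!="img"})
E
```

```text
pics
{'time': 0.0, 'joints': array([-1.42629178e+00,  3.81158110e-01,  1.29823063e+00, -6.10302815e-06,
        1.46360845e+00, -2.15306632e-01]), 'qd': array([ 0.00052438, -0.00078217,  0.00073408, -0.00165483, -0.00199968,
        0.00089351]), 'joint_torque': array([ 3.97194708e-04, -4.37925446e+01, -2.24553806e+01,  7.13865319e-02,
        3.52807576e-02, -1.11002605e-04]), 'position': array([ 193.60563036, -514.501097  ,  238.16828331]), 'eef_rot': array([ 9.83860289e-01,  1.78936967e-01,  2.18239882e-05, -7.01936262e-04]), 'contact_force': array([ 0.57910973, -0.35451526, -0.52094123]), 'ft_torque': array([-0.01126612, -0.02139975, -0.03144606]), 'grip_force': 0.0, 'gripper_width': 88.35839978079751}
{'fovy': 53.4074514208447, 'cx': 290.7855908879019, 'cy': 206.36167298829693, 'position': array([ 415.62605032,   36.0695828 , 1219.19038136]), 'attitude': array([-0.038743  ,  0.03685452,  0.70651107, -0.70567899])}
{'fovy': 46.810546566105984, 'cx': 276.898497835022, 'cy': 204.4416052197778, 'position': array([ 45.27811516, 924.81248917, 933.82711408]), 'attitude': array([-0.10287112,  0.42628937,  0.87010549, -0.22496966])}
```

View pics/top0.png

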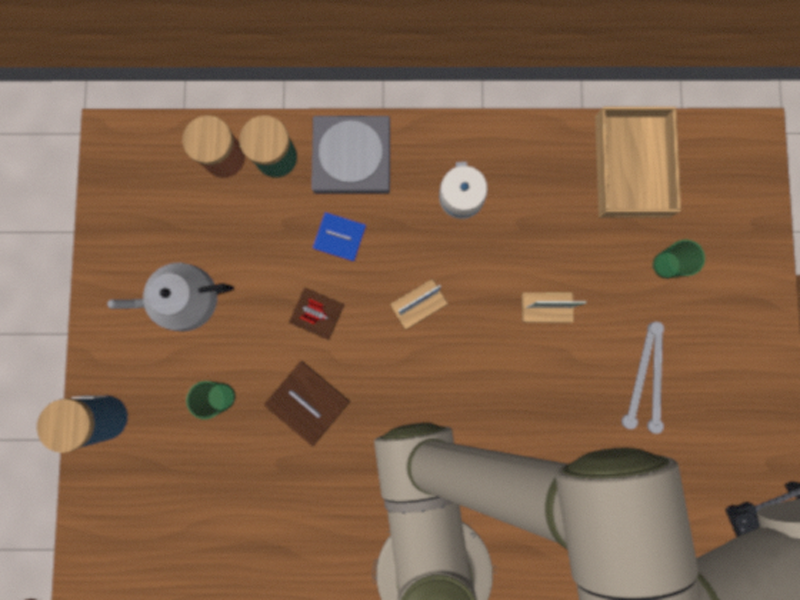

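View pics/side0.png

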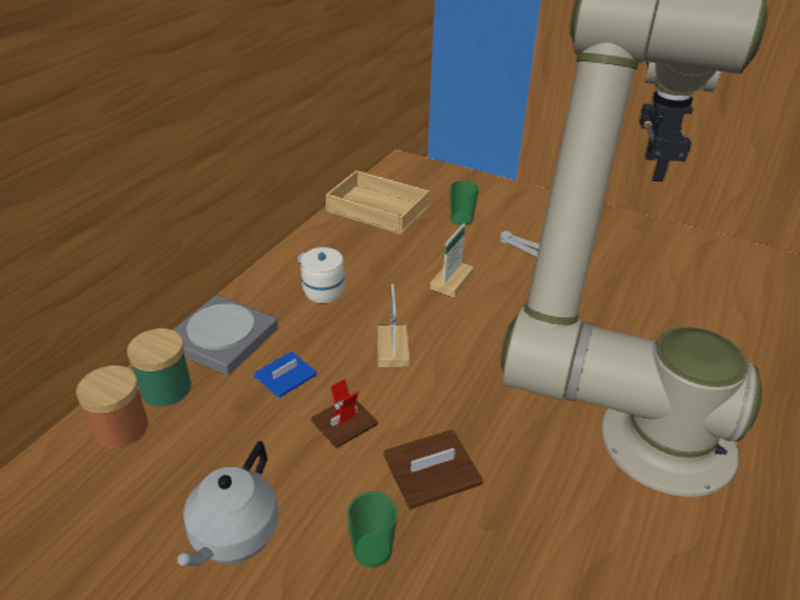

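The top view shows the clip on the small brown rest at (316,312), and card stands at (418,302) and (552,306). In the side view the far stand at (455,250) looks green-banded. I'll zoom in on these.

```bash
cat > h.py <<'E'
import numpy as np, cv2, pickle
from scipy.spatial.transform import Rotation as R
def ray(c,u,v):
    f=c["img"].shape[0]/2/np.tan(np.radians(c["fovy"])/2)
    d=np.array([(u-c["cx"])/f,-(v-c["cy"])/f,-1.])
    return R.from_quat(c["attitude"]).apply(d)
def onz(c,u,v,z):
    d=ray(c,u,v); p=np.array(c["position"]); return p+d*(z-p[2])/d[2]
def wray(c,pose,u,v):
    f=c["img"].shape[0]/2/np.tan(np.radians(c["fovy"])/2)
    x,y=u-c["cx"],v-c["cy"]; r=np.hypot(x,y)+1e-9; t=r/f
    d=np.array([np.sin(t)*x/r,-np.sin(t)*y/r,-np.cos(t)])
    T=np.array(c["T_tool_cam"]); Rw=R.from_quat(pose[1])
    return np.array(pose[0])+Rw.apply(T[:3,3]), Rw.apply(T[:3,:3]@d)
def wonz(c,pose,u,v,z):
    o,d=wray(c,pose,u,v); return o+d*(z-o[2])/d[2]
def wproj(c,pose,P):
    T=np.array(c["T_tool_cam"]); Rw=R.from_quat(pose[1])
    p=T[:3,:3].T@(Rw.inv().apply(np.array(P)-pose[0])-T[:3,3])
    f=c["img"].shape[0]/2/np.tan(np.radians(c["fovy"])/2)
    t=np.arctan2(np.hypot(p[0],p[1]),-p[2]); a=np.arctan2(-p[1],p[0])
    return c["cx"]+f*t*np.cos(a), c["cy"]+f*t*np.sin(a)
E
python3 - <<'E'
from h import *
t=pickle.load(open("top.pkl","rb"));s=pickle.load(open("side.pkl","rb"))
A=t["img"][185:245,190:290];B=t["img"][185:245,330:430];C=s["img"][190:250,190:290];D=s["img"][150:210,260:360]
r=lambda i:cv2.resize(i[...,::-1],(400,240),interpolation=cv2.INTER_CUBIC)
cv2.imwrite("pics/zoom.png",np.vstack([np.hstack([r(A),r(B)]),np.hstack([r(C),r(D)])]))
for n,u,v,z in [("rest",316,313,10),("clip",314,311,51),("cardA foot",419,304,22),("cardB foot",548,307,22),("cardB top",557,303,130),("cardA top",420,299,130),("glassL",210,400,0),("teapot",180,297,60),("jar",463,190,100)]:
    print(n,onz(t,u*.7,v*.7,z).round())
E
```

```text
rest [509. 241.  10.]
clip [509. 238.  51.]
cardA foot [526.  32.  22.]
cardB foot [ 519. -228.   22.]
cardB top [ 517. -221.  130.]
cardA top [525.  31. 130.]
glassL [333. 454.   0.]
teapot [536. 500.  60.]
jar [738. -53. 100.]
```

View pics/zoom.png

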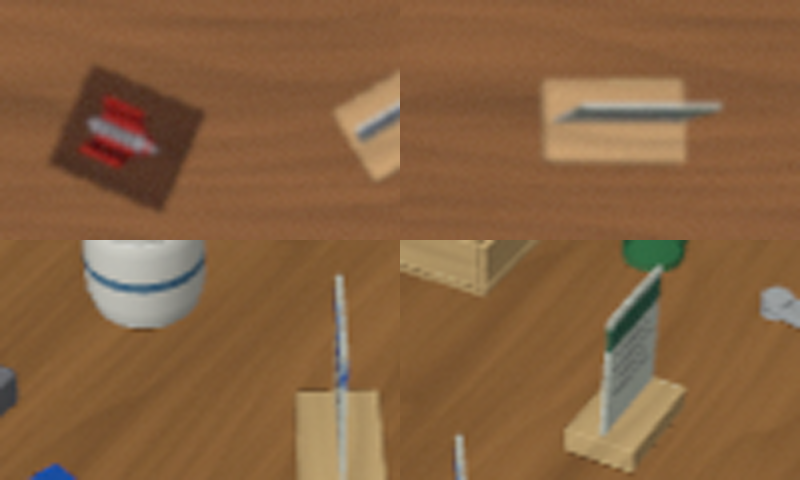

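Cards confirmed: the right one in the top view, near (518,-225), has the green band, and the near one is blue. The clip's squeeze axis is about -21° from world x. I'll go above the clip.

Call:
step_arm --pt "0 0 0 0.55 -0.583 0 100" --pt "0 0 0 0.55 -0.583 0 100" --pt "0 0 0 0.55 -0.583 0 100" --pt "0 0 0 0.55 -0.583 0 100" --pt "0 0 0 0.55 -0.583 0 100" --pt "0 0 0 0.55 -0.583 0 100" --pt "0 0 0 0.55 -0.583 0 100" --pt "0 0 0 0.55 -0.583 0 100" --pt "0 0 0 0.55 -0.583 0 100" --pt "0 0 0 0.55 -0.583 0 100" --pt "0 0 0 0.55 -0.583 0 100" --pt "0 0 0 0.55 -0.583 0 100" --pt "0 0 0 0.55 -0.583 0 100" --pt "0 0 0 0.55 -0.583 0 100" --pt "0 0 0 0.55 -0.583 0 100" --pt "0 0 0 0.55 -0.583 0 100" --pt "0 0 0 0.55 -0.583 0 100"

```text
time: 2.22
position: [509.6, 240.9, 238.4]
eef_rot: [0.984, 0.179, -0.0, 0.0]
contact_force: [1.2, 0.2, 0.3]
gripper_width: 88.0
grip_force: 0.0
```

Call:
step_arm --pt "0 0 -0.96 0 0 0 100" --pt "0 0 -0.96 0 0 0 100" --pt "0 0 -0.96 0 0 0 100" --pt "0 0 -0.96 0 0 0 100" --pt "0 0 -0.96 0 0 0 100" --pt "0 0 0 0 0 0 100" --pt "0 0 0 0 0 0 100"

```text
time: 3.1
position: [509.3, 239.3, 238.6]
eef_rot: [0.827, 0.562, -0.0, -0.0]
contact_force: [0.1, -0.0, 0.3]
gripper_width: 88.6
grip_force: 0.0
```

```bash
python3 - <<'E'
from station import *
from h import *
o=observe(); c=capture("wrist"); pickle.dump((c,(o["position"],o["eef_rot"])),open("w1.pkl","wb"))
print(o["time"],o["position"],o["joints"],R.from_quat(o["eef_rot"]).as_matrix().round(3),c["T_tool_cam"],c["fovy"])
cv2.imwrite("pics/w1.png",cv2.resize(c["img"][...,::-1],(800,600),interpolation=cv2.INTER_CUBIC))
E
```

```text
3.1 [509.29297632 239.31853036 238.58969373] [2.28919554e-01 4.03339842e-01 1.26135323e+00 1.49090218e-05
 1.47726398e+00 6.05382204e-01] [[ 0.368  0.93  -0.   ]
 [ 0.93  -0.368 -0.   ]
 [-0.    -0.    -1.   ]] [[-6.25436453e-05  9.61497653e-01  2.74813135e-01  7.01784841e+01]
 [ 9.99999889e-01  1.88424694e-04 -4.31661546e-04 -3.75446664e-01]
 [-4.66823144e-04  2.74813077e-01 -9.61497558e-01 -1.44901603e+02]
 [ 0.00000000e+00  0.00000000e+00  0.00000000e+00  1.00000000e+00]] 65.70646984690485
```

View pics/w1.png

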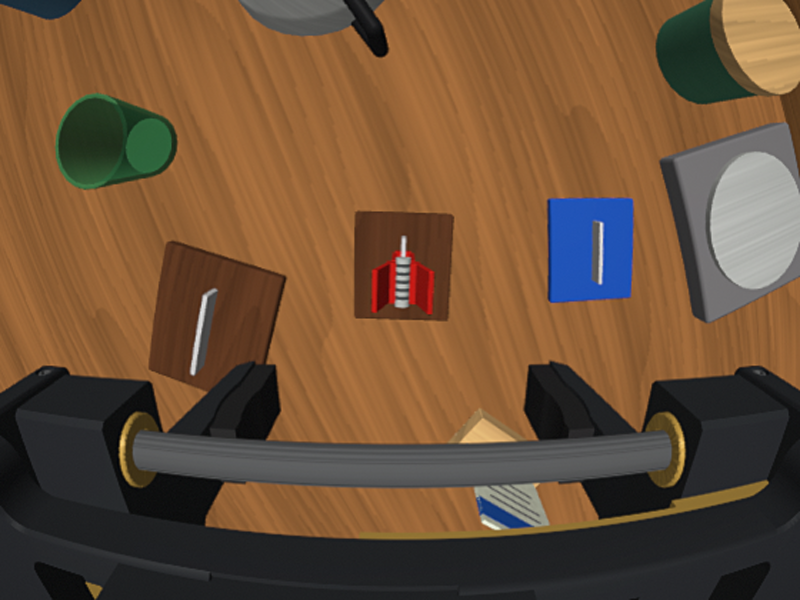

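The clip is centred at (402,283), the coil runs almost vertically in the image, and the tails' top near corners are at (373,313) and (433,313).

```bash
python3 - <<'E'
from h import *
c,p=pickle.load(open("w1.pkl","rb")); Rw=R.from_quat(p[1])
for n,u,v,z in [("restc",356,211,10),("restc",453,214,10),("restc",447,321,10),("restc",355,318,10),("coil far",403,258,57),("coil near",402,307,57),("tailL near",373,313,87),("tailR near",433,313,87),("fin far",404,237,26)]:
    q=wonz(c,p,u*.7,v*.7,z); print(n,q.round(1),"tool",Rw.inv().apply(q-p[0]).round(1))
E
```

```text
restc [491.8 295.   10. ] tool [ 45.4 -36.7 228.6]
restc [563.3 264.2  10. ] tool [ 43.   41.2 228.6]
restc [527.5 181.6  10. ] tool [-46.9  38.2 228.6]
restc [456.3 212.7  10. ] tool [-44.2 -39.5 228.6]
coil far [515.4 252.8  57. ] tool [ 14.8   0.8 181.6]
coil near [501.5 219.3  57. ] tool [-2.140e+01  1.000e-01  1.816e+02]
tailL near [485.  230.4  87. ] tool [-17.2 -19.2 151.6]
tailR near [522.2 215.7  87. ] tool [-17.2  20.7 151.6]
fin far [520.4 262.9  26. ] tool [ 26.    1.7 212.6]
```

Call:
step_arm --pt "0 0 0.15 -0.04 0.01 0.2 100" --pt "0 0 0 0 0 0.6 100" --pt "0 0 0 0 0 0.6 100" --pt "0 0 0 0 0 0.6 100" --pt "0 0 0 0 0 0.5 100" --pt "0 0 0 0 0 0.35 100" --pt "0 0 0 0 0 0.15 100" --pt "0 0 0 0 0 0 100" --pt "0 0 0 0 0 0 60" --pt "0 0 0 0 0 0 50" --pt "0 0 0 0 0 0 40" --pt "0 0 0 0 0 0 30" --pt "0 0 0 0 0 0 20" --pt "0 0 0 0 0 0 10" --pt "0 0 0 0 0 0 0" --pt "0 0 0 0 0 0 0" --pt "0 0 0 0 0 0 0"

```text
time: 5.28
position: [507.5, 237.9, 60.3]
eef_rot: [0.833, 0.553, -0.0, -0.001]
contact_force: [-11.2, 4.1, 19.7]
gripper_width: 24.2
grip_force: 29.9
```

```bash
python3 - <<'E'
from station import *
from h import *
o=observe(); c=capture("wrist"); print(o["time"],o["position"],o["gripper_width"],o["grip_force"],o["contact_force"])
cv2.imwrite("pics/w2.png",cv2.resize(c["img"][150:420,130:430,::-1],(666,600),interpolation=cv2.INTER_CUBIC))
E
```

```text
5.275 [507.54083261 237.92045421  60.34873241] 24.161248249602338 29.86586051119957 [-11.24017202   4.13649391  19.72827252]
```

View pics/w2.png

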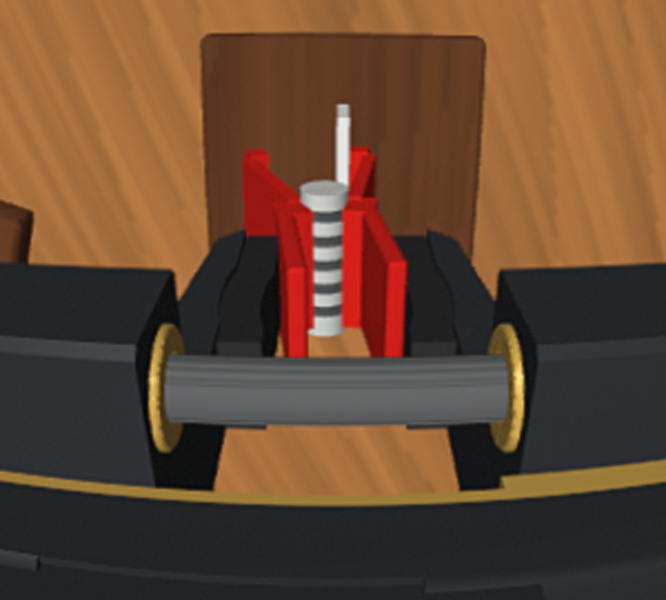

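The tails are squeezed. The jaws gape unevenly: the left jaw (245..295 px) is far out and the right one (350..375) is beside the fin at 343. Some preload is holding the clip tilted, so I'll lift straight up and look again.

Call:
step_arm --pt "0 0 0 0 0 -0.1 0" --pt "0 0 0 0 0 -0.2 0" --pt "0 0 0 0 0 -0.3 0" --pt "0 0 0 0 0 -0.4 0" --pt "0 0 0 0 0 -0.5 0" --pt "0 0 0 0 0 -0.5 0" --pt "0 0 0 0 0 -0.5 0" --pt "0 0 0 0 0 -0.3 0" --pt "0 0 0 0 0 0 0" --pt "0 0 0 0 0 0 0"

```text
time: 6.58
position: [508.7, 236.7, 226.0]
eef_rot: [0.833, 0.553, -0.001, -0.0]
contact_force: [0.6, -0.0, -0.8]
gripper_width: 22.7
grip_force: 30.0
```

```bash
python3 - <<'E'
from station import *
from h import *
o=observe(); c=capture("wrist"); pickle.dump((c,(o["position"],o["eef_rot"])),open("w3.pkl","wb"))
print(o["time"],o["position"],o["eef_rot"],o["gripper_width"],o["grip_force"],o["contact_force"],c["cx"],c["cy"])
cv2.imwrite("pics/w3.png",cv2.resize(c["img"][150:420,130:430,::-1],(666,600),interpolation=cv2.INTER_CUBIC))
E
```

```text
6.575 [508.72298543 236.72263751 225.95738377] [ 8.33358044e-01  5.52733090e-01 -6.74555008e-04 -2.16363031e-04] 22.74588189640574 29.999070167541504 [ 0.59595898 -0.04981527 -0.76243847] 281.06812791469196 216.48022668734643
```

View pics/w3.png

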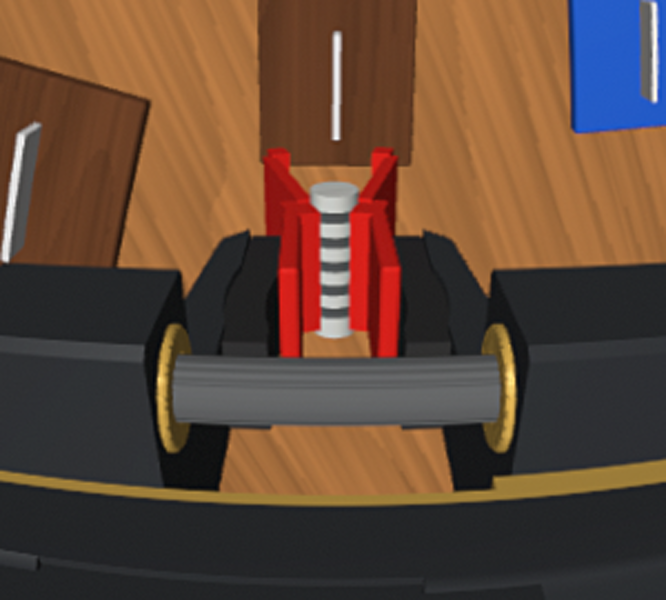

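The clip is now symmetric and fully open (22.7 mm), with both jaws evenly splayed about the tool's midplane. Next I go above the green card and turn the tool so that its y lies along world x.

Call:
step_arm --pt "0 0 0 -0.25 0.11 0 0" --pt "0 0 0 -0.5 0.22 0 0" --pt "0 0 0 -0.6 0.27 0 0" --pt "0 0 0 -0.6 0.27 0 0" --pt "0 0 0 -0.6 0.27 0 0" --pt "0 0 0 -0.6 0.27 0 0" --pt "0 0 0 -0.6 0.27 0 0" --pt "0 0 0 -0.6 0.27 0 0" --pt "0 0 0 -0.6 0.27 0 0" --pt "0 0 0 -0.6 0.27 0 0" --pt "0 0 0 -0.6 0.27 0 0" --pt "0 0 0 -0.6 0.27 0 0" --pt "0 0 0 -0.6 0.27 0 0" --pt "0 0 0 -0.3 0.14 0 0" --pt "0 0 -0.57 0 0 0 0" --pt "0 0 -0.57 0 0 0 0" --pt "0 0 -0.57 0 0 0 0" --pt "0 0 -0.57 0 0 0 0" --pt "0 0 0 0 0 0 0" --pt "0 0 0 0 0 0 0"

```text
time: 9.12
position: [520.6, -266.1, 226.7]
eef_rot: [0.708, 0.706, 0.0, -0.0]
contact_force: [-0.5, 1.0, -0.2]
gripper_width: 22.4
grip_force: 30.0
```

```bash
python3 - <<'E'
from station import *
from h import *
o=observe(); c=capture("wrist"); pickle.dump((c,(o["position"],o["eef_rot"])),open("w4.pkl","wb"))
print(o["time"],o["position"],o["eef_rot"],o["gripper_width"],o["grip_force"],o["contact_force"])
cv2.imwrite("pics/w4.png",cv2.resize(c["img"][...,::-1],(800,600),interpolation=cv2.INTER_CUBIC))
E
```

```text
9.125 [ 520.5617387  -266.1253893   226.68649487] [ 7.08257926e-01  7.05953749e-01  6.54742233e-06 -1.20049470e-04] 22.42104903872536 29.99890610575676 [-0.49487339  0.96891386 -0.19509232]
```

View pics/w4.png

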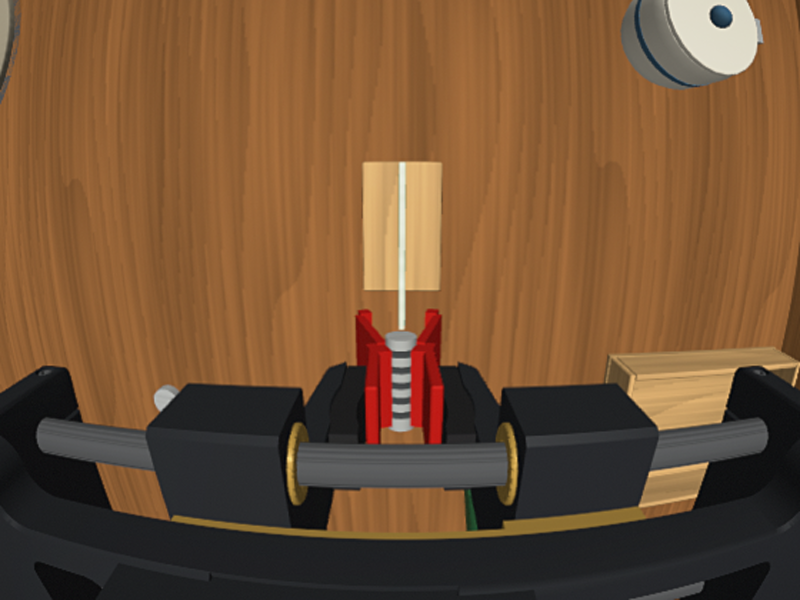

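The card edge is near-vertical in the image at column 402, between the clip's jaws. The foot's corners are (363,162), (441,162), (440,290) and (364,290). The tool overshot by about 40 mm in y.

```bash
python3 - <<'E'
from h import *
c,p=pickle.load(open("w4.pkl","rb")); Rw=R.from_quat(p[1])
for n,u,v,z in [("foot",363,162,22),("foot",441,162,22),("foot",440,290,22),("foot",364,290,22),("card far bottom?",402.5,163,130),("card top near",401.7,330,130),("pin far end",400,340,226.7-9)]:
    q=wonz(c,p,u*.7,v*.7,z); print(n,q.round(1),"tool",Rw.inv().apply(q-p[0]).round(1))
# card edge columns
im=c["img"].astype(int)
for v in range(120,228,12):
    r=im[v,270:294].min(axis=1); m=r>170; print(v,(np.where(m)[0]+270).tolist())
t=pickle.load(open("top.pkl","rb")); 
for u,v in [(375,211),(410,211)]: print(onz(t,u,v,130).round(1))
E
```

```text
foot [ 491.8 -182.    22. ] tool [ 84.  -29.  204.7]
foot [ 549.7 -182.1   22. ] tool [ 84.   28.9 204.7]
foot [ 550.  -280.3   22. ] tool [-14.1  29.5 204.7]
foot [ 491.  -280.1   22. ] tool [-14.1 -29.5 204.7]
card far bottom? [ 520.9 -187.   130. ] tool [79.1  0.1 96.7]
card top near [ 520.2 -276.7  130. ] tool [-10.6  -0.3  96.7]
pin far end [ 519.6 -251.   217.7] tool [15.1 -1.   9. ]
120 [280, 281, 282, 283]
132 [280, 281, 282, 283]
144 [280, 281, 282, 283]
156 [280, 281, 282, 283]
168 [280, 281, 282, 283]
180 [279, 280, 281, 282]
192 [279, 280, 281, 282]
204 [280, 281, 282]
216 [280, 281, 282]
[ 520.1 -181.7  130. ]
[ 519.9 -273.3  130. ]
```

Call:
step_arm --pt "0 0 0 0.2 0 0 0" --pt "0 0 0 0.25 0 0 0" --pt "0 0 0 0.125 0 0 0" --pt "0 0 0 0 0 0 0" --pt "0 0 0 0 0 0.1 0" --pt "0 0 0 0 0 0.2 0" --pt "0 0 0 0 0 0.2 0" --pt "0 0 0 0 0 0.2 0" --pt "0 0 0 0 0 0.2 0" --pt "0 0 0 0 0 0.15 0" --pt "0 0 0 0 0 0.09 0" --pt "0 0 0 0 0 0 0" --pt "0 0 0 0 0 0 0"

```text
time: 10.8
position: [520.9, -231.9, 158.7]
eef_rot: [0.708, 0.707, 0.0, 0.0]
contact_force: [-0.6, 0.1, -1.1]
gripper_width: 22.6
grip_force: 30.0
```

```bash
python3 - <<'E'
from station import *
from h import *
o=observe(); c=capture("wrist"); s=capture("side")
print(o["time"],o["position"],o["eef_rot"],o["gripper_width"],o["grip_force"],o["contact_force"])
a=cv2.resize(c["img"][130:350,170:390,::-1],(400,400),interpolation=cv2.INTER_CUBIC)
b=cv2.resize(s["img"][120:220,270:370,::-1],(400,400),interpolation=cv2.INTER_CUBIC)
cv2.imwrite("pics/w5.png",np.hstack([a,b]))
f=s["img"].shape[0]/2/np.tan(np.radians(s["fovy"])/2)
for n,P in [("cardtop +y end",(520.5,-187,130)),("cardtop mid",(520.5,-232,130)),("liplevel 110 at +y face",(520.5,-216,110)),("pin",(520.5,-215,149)),("tail top",(520.5,-216,185))]:
    q=R.from_quat(s["attitude"]).inv().apply(np.array(P)-s["position"]); u,v=s["cx"]+f*q[0]/-q[2],s["cy"]-f*q[1]/-q[2]
    print(n,round(400+(u-270)*4),round((v-120)*4))
E
```

```text
10.8 [ 520.89278923 -231.85048754  158.72154721] [7.07619498e-01 7.06593597e-01 5.92214855e-05 3.61967216e-04] 22.60400423991472 29.99892856925726 [-0.56119772  0.11567315 -1.09310805]
cardtop +y end 569 195
cardtop mid 595 167
liplevel 110 at +y face 584 199
pin 587 156
tail top 590 114
```

View pics/w5.png

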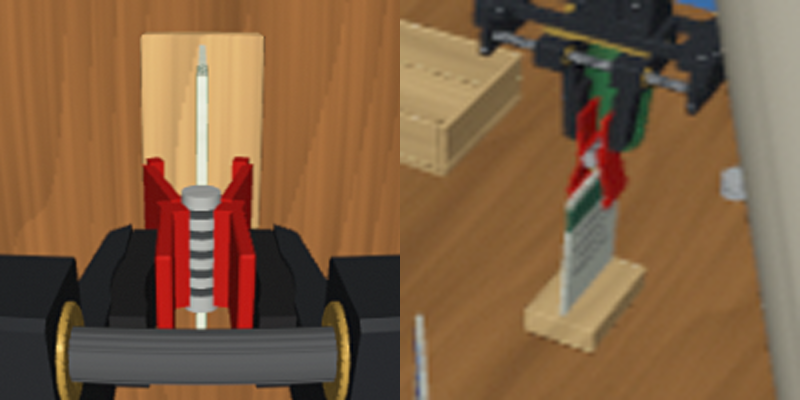

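The jaws straddle the card: the wrist view has the edge at column 202 between jaws at 145 and 252. In the side view the pin is at (592,157), within 5 px of my prediction (587,156), and the lips are about 20 mm below the edge. No contact force shows, so I'm handing it in.

```bash
python3 -c "
from station import *
print(close_job())"
```

```text
the job is handed in; nothing more can be done
None
```

The job is handed in: the arm is holding the red clip squeezed fully open, with its jaws straddling the middle of the green card's top edge. The lips are about 20 mm below the edge with roughly 10 mm clear on each side; no contact with the card showed, and the verdict was not returned.

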